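Find the stamped job crate and push it to the dispatch rail

ROBOT

A 7-joint arm with a two-finger parallel gripper is mounted at the origin on the work surface. World frame = base frame: x ahead of the robot, y to its left, z up, the work surface at z = 0. Lengths are in m, angles in degrees, forces in N, time in s.
With the tool pointing down it reaches from about 0.425 to 0.825 m from the base axis. Payload 3.6 kg.
Tool frame: the origin (TCP) lies at the very end of the fingers, on their centre line; the grasp point (between the pads) lies grasp_offset behind it (grasp_offset is the distance from the TCP to the grasp point, in m); z points along the fingers, y is the line along which they close (so a half turn about z gives the same grasp; the last joint's range is limited). The gripper opens to 85 mm and grips with 20 to 120 N. Pads are 22 mm wide; open, the fingers measure 114 mm over their backs; the gripper's body (76 mm by 85 mm) begins 54 mm behind the grasp point. The pads swing forward as they close: fully open they stand 13 mm farther back than shut.
Start: joints at [65.518, 35.231, -0.722, 81.555, 0.464, 63.22, -2.315], TCP at [0.254, -0.598, 0.201] pointing down, gripper open.
Joint ranges: [-178.69, 178.69], [-17.37, 117.87], [-77.05, 75.6], [15.02, 138.74], [-78.02, 258.01], [0.78, 113.62], [-162.83, 162.83]. Speed limits (degrees/s): [159.86, 159.86, 180, 180, 180, 180, 180].

INTERFACE

Orientations are given as a 3x3 rotation matrix whose columns are the frame's x, y, z axes.
In Python, from cell import * gives the robot as it stands. The module is installed in compiled form; this text tells all that it offers.
- The arm moves only by the tool jog_arm, never from a script. Its argument "moves" is a list that holds one entry, the list of rows, each a list of 5 numbers: the closure, from 0 (fully open) to 1 (shut), then the shift along the world's x, y, z in mm, then the turn about the world's z in degrees. In form: [[[gripper, tx, ty, tz, turn], ...]]. A call has 1 to 20 rows; each row is the pose to reach, as a shift and turn from the pose commanded when the call began; what a row does not reach only later rows make up. A row lasts 1/8 s, in which the tool goes at most 62.5 mm and 10.7 degrees, less where a joint would pass 70% of its speed; a pose out of reach is approached as far as the arm can. A call with a gripper value outside its range is refused whole. The fingers move at their own pace and stop on an object; the grip force is fixed at half the most. Time passes only in rows, so rows that repeat a pose let the fingers close. It gives the time, the measured TCP pose, the force, the opening and the grip force at its end, in the units of the state.
- get_state(): the state, without advancing time (a new reading comes with each control period).
- get_image(name): name is "scene" or "top"; returns (picture, depth): 384x512x3 uint8, blue, green, red; 384x512 float32, m along the optical axis (not along the pixel's ray), 0 where there is no reading.
- camera_info(name): a dict with "fx", "fy", "cx", "cy" (pixels), "D" ([k1, k2, p1, p2, k3] as OpenCV has them; the pictures are not rectified), "rvec" (rotation vector, rad) and "tvec" (3), from world to camera coordinates, as OpenCV has them. Camera axes: x right, y down, z forward; pixel columns grow to the right and rows downward; lengths in m; the calibration is good to about 2 mm. A picture is of the moment at which its call begins. camera_info takes no time and is no camera call.
- close_job(): hands the job in; it is judged then, once.
The state is a dict: "time": time; "q": joint angles; "qvel": joint speeds; "joint_torque": joint torques, N m; "eef_pos": TCP position; "eef_rot": TCP orientation; "contact_force": force on the tool from outside, world axes, zero at the start; "ft_torque": the same for the moment, N m; "finger_gap": finger opening in m; "finger_force": force on a finger pad.
Only numpy, scipy, OpenCV 4.12 (cv2) and the standard library are available. Lean on these libraries where they do the work, as an engineer would, in place of code of your own. Each camera call takes 0.05 s, during which the arm holds its last target. There are 200 camera calls.

TASK

Two identical job crates stand against the brass stop strip; one of them has a round maker's stamp on its underside. With your fingertips, first tip the left crate (left as seen from the robot) back over the strip, its far edge up by 60 to 70 degrees, look underneath and let it down flat again, then do the same with the right crate, without turning either one over. Then push the stamped crate flat along the bench until its far side sits flush against the aluminium dispatch rail; leave the other crate at the strip, never pick a crate up, and do not disturb the other things on the bench.

Things in the scene. Friction and masses are not known exactly. Their poses are not given: they have to be found in the camera images.
- crate_1: open light wood job crate, 100 mm deep (x, strip to rail), 120 wide (y), 50 high, walls 6, an 8 mm brass rod along the near bottom edge (3 mm proud of the near wall); steel liner and low ring rolls fixed inside; 0.25 to 0.5 kg, balances at about 1.4 rad of tilt, falls back flat below that. Origin: centre of underside, z up. Both crates look alike; either may stand on the left.
- crate_2: open light wood job crate, 100 mm deep (x, strip to rail), 120 wide (y), 50 high, walls 6, an 8 mm brass rod along the near bottom edge (3 mm proud of the near wall); steel liner and low ring rolls fixed inside; 0.25 to 0.5 kg, balances at about 1.4 rad of tilt, falls back flat below that. Origin: centre of underside, z up. Both crates look alike; either may stand on the left.
- crate_1_heel (a point): middle of the near (robot side, at the stop strip) bottom edge of crate_1 (50 mm from its origin along its -x axis), at bench height when it stands flat
- crate_1_toe (a point): middle of the far (rail side) bottom edge of crate_1 (50 mm from its origin along its +x axis), at bench height when it stands flat
- crate_2_heel (a point): middle of the near (robot side, at the stop strip) bottom edge of crate_2 (50 mm from its origin along its -x axis), at bench height when it stands flat
- crate_2_toe (a point): middle of the far (rail side) bottom edge of crate_2 (50 mm from its origin along its +x axis), at bench height when it stands flat
- seal (a joint): the stamp: dark round disc with paler centre and dark star, 68 mm across, flat in the underside of ONE crate near its middle (the other is bare pale wood). It rides in a short track: value (m) starts near 0 and runs to 0.016, towards the heel, when the crate that carries it is tipped beyond about 0.4 rad, then stays. Tipping the other crate does not move it. Needs no handling
- stop: fixed brass stop strip, 14 mm deep (x), 460 long (y), 4.5 high; origin: centre of underside; x points away from the robot, y to its left. The crates stand parallel to it on its far (+x) side, about 2 mm off, one at each end. It stops a crate sliding: pushed towards the robot high on its far side, the crate tips about its near bottom edge (which shifts a few mm)
- rail: aluminium dispatch rail fixed to the bench, 30 mm deep (x), 560 mm long (y), 22 mm high; origin: centre of its underside; its x axis points away from the robot; the face to push against is 15 mm to the robot's side of the origin (-x)
- weight: bystander: brass balance weight, 36 mm across, 45 mm high, standing between the crates; origin under its centre
- jar: bystander: small glass jar, 34 mm across, 45 mm high, standing between the crates' ways to the rail; origin under its centre
- hammer: bystander: hammer lying on the left
- driver: bystander: screwdriver, 160 mm, lying on the right
- peg_block: bystander: wooden block 90 x 50 x 30 mm on the left, origin under its centre
- dish: bystander: white bowl, 72 mm across, 28 mm high, on the right, origin under its centre
Not all that is in view belongs to the job. What is shaped like the crate_1 but purple is not meant.

How it is judged (in metres and radians):
On the way, in this order (a step that is already met when the one before it is completed fails the run):
1. the left crate is tipped up, far edge raised, by at least 0.9 rad (((y of crate_1 in the frame of stop above 0 m and angle between crate_1's own z axis and vertical above 0.9 rad and height (world z) of crate_1_toe above 0.06 m) or (y of crate_2 in the frame of stop above 0 m and angle between crate_2's own z axis and vertical above 0.9 rad and height (world z) of crate_2_toe above 0.06 m))), for 0.2 s.
2. the left crate is let down flat again (((y of crate_1 in the frame of stop above 0 m and angle between crate_1's own z axis and vertical below 0.06 rad and height (world z) of crate_1_heel below 0.008 m) or (y of crate_2 in the frame of stop above 0 m and angle between crate_2's own z axis and vertical below 0.06 rad and height (world z) of crate_2_heel below 0.008 m))), for 0.2 s.
3. the right crate is tipped up, far edge raised, by at least 0.9 rad (((y of crate_1 in the frame of stop below 0 m and angle between crate_1's own z axis and vertical above 0.9 rad and height (world z) of crate_1_toe above 0.06 m) or (y of crate_2 in the frame of stop below 0 m and angle between crate_2's own z axis and vertical above 0.9 rad and height (world z) of crate_2_toe above 0.06 m))), for 0.2 s.
4. the right crate is let down flat again (((y of crate_1 in the frame of stop below 0 m and angle between crate_1's own z axis and vertical below 0.06 rad and height (world z) of crate_1_heel below 0.008 m) or (y of crate_2 in the frame of stop below 0 m and angle between crate_2's own z axis and vertical below 0.06 rad and height (world z) of crate_2_heel below 0.008 m))), for 0.2 s.
At the end, for the whole second after the job is handed in: The stamped crate stands flat and at rest with its far side at the dispatch rail (gap under 8 mm, parallel to it within 0.1 rad, within the rail's length); the other crate stands flat within 40 mm of where it started (x of crate_1 in the frame of rail between -0.073 and -0.055 m and y of crate_1 in the frame of rail between -0.26 and 0.26 m and angle between the x axis of crate_1 and the x axis of rail, either way round below 0.1 rad and angle between each of crate_1, crate_2's own z axis and vertical below 0.06 rad and height (world z) of each of crate_1_heel, crate_2_heel below 0.008 m and distance of crate_2 from where it was at the start of the episode below 0.04 m and linear speed of each of crate_1, crate_2 below 0.02 m/s); the robot touches nothing.
It fails at once if a crate is picked up (both its near and far bottom edges more than 20 mm off the bench) (height (world z) of each of crate_1_heel, crate_1_toe above 0.02 m or height (world z) of each of crate_2_heel, crate_2_toe above 0.02 m).
It fails at once if a crate is turned over (tilt over 1.45 rad) (angle between any of crate_1, crate_2's own z axis and vertical above 1.45 rad).
It fails at once if a bystander is moved by more than 30 mm (distance of any of weight, jar, hammer, driver, peg_block, dish from where it was at the start of the episode above 0.03 m).
It also fails if it takes over 72 s, if anything falls off the work surface, if the arm or the gripper's body presses on something with over 40 N, if the wrist force passes 120 N, or if a joint passes its speed limit or range.

## Working session

There is one attempt and no reset: what is moved stays moved. The work goes in short steps, Python scripts to look and compute and a tool call to move; the robot and the scene stay as the last step left them, time stands still between calls to the robot, and variables do not carry over. Pictures are saved under pics/ and viewed, at most 10 in all, crops included, and the job is handed in when it is done.

Besides the shell and the picture viewer there is one more tool, called after "Call:" as a command line: name --argument value ..., lists and objects as JSON in quotes. jog_arm: Moves the arm, as the interface text tells. Its arguments: {"type":"object","properties":{"moves":{"type":"array"}},"required":["moves"]}

```bash
mkdir -p pics; cat > h.py <<'E'
from cell import *
import numpy as np, cv2
def world(name,depth):
    c=camera_info(name);K=np.array([[c['fx'],0,c['cx']],[0,c['fy'],c['cy']],[0,0,1]])
    h,w=depth.shape;u,v=np.meshgrid(np.arange(w),np.arange(h))
    p=cv2.undistortPoints(np.stack([u,v],-1).reshape(-1,1,2).astype(float),K,np.array(c['D'],float)).reshape(h,w,2)
    P=np.dstack([p*depth[...,None],depth]);R=cv2.Rodrigues(np.array(c['rvec'],float))[0]
    W=(P-np.array(c['tvec']).ravel())@R
    W[depth<=0]=np.nan
    return W
def snap(name,f=None):
    im,d=get_image(name)
    if f: cv2.imwrite('pics/'+f,im)
    return im,world(name,d)
E
python3 - <<'E'
from h import *
a,A=snap('scene'); b,B=snap('top')
cv2.imwrite('pics/a.png',np.vstack([a,b])[:,:]) if 0 else cv2.imwrite('pics/scene0.png',a)
cv2.imwrite('pics/top0.png',b); np.save('B.npy',B);np.save('A.npy',A)
s=get_state();print(s['time'],s['eef_pos'],s['eef_rot'],s['contact_force'],s['finger_gap'])
E
```

```text
0.1 [ 0.25330763 -0.59777247  0.19952026] [[ 9.20722690e-01  3.90216303e-01 -9.82376563e-04]
 [ 3.90217536e-01 -9.20720093e-01  2.18755329e-03]
 [-5.08748833e-05 -2.39747051e-03 -9.99997125e-01]] [-0.30561643 -0.4668401  -0.49803624] 0.08513930421514657
```

View pics/top0.png

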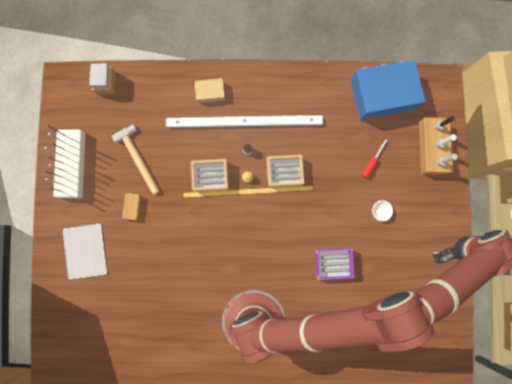

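View pics/scene0.png

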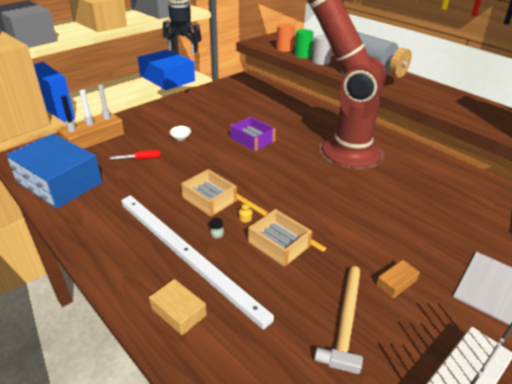

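Top view (+x up, +y left): left crate at about (209,175), right crate (286,170), strip y≈190, rail y≈122, jar (248,150), weight (247,177). The purple decoy is at (335,264). The scene camera looks from beyond the rail, so it will see the undersides.

```bash
python3 - <<'E'
from h import *
b=cv2.imread('pics/top0.png');B=np.load('B.npy');A=np.load('A.npy')
def pr(n,m,W=B):
    P=W[m];P=P[~np.isnan(P[:,0])]
    r=cv2.minAreaRect((P[:,:2]*1000).astype(np.float32))
    print(n,len(P),'c',np.round(r[0],1),'s',np.round(r[1],1),'a',round(r[2],1),'z',np.round(np.percentile(P[:,2],[5,50,95])*1000,1))
def box(u0,u1,v0,v1):
    m=np.zeros(b.shape[:2],bool);m[v0:v1,u0:u1]=1;return m
Z=B[...,2]
pr('L',box(185,235,153,200)&(Z>.035)&(Z<.07))
pr('R',box(263,310,148,192)&(Z>.035)&(Z<.07))
pr('rail',box(160,330,110,135)&(Z>.014)&(Z<.04))
pr('weight',box(240,256,168,186)&(Z>.02))
pr('jar',box(240,256,142,158)&(Z>.02))
pr('dish',box(368,398,196,226)&(Z>.008)); pr('purple',box(310,360,244,285)&(Z>.035))
hsv=cv2.cvtColor(b,cv2.COLOR_BGR2HSV)
st=box(180,318,184,200)&(hsv[...,1]>150)&(hsv[...,2]>150)&(Z<.02)
pr('strip',st)
# scene cam
Za=A[...,2];X=A[...,0];Y=A[...,1]
for n,m in [('L',(abs(Y-.1)<.1)),('R',(abs(Y+.1)<.1))]: pass
print('benchZ',np.nanmedian(Z[200:260,180:220]))
for u,v in [(209,175),(286,170),(195,163),(225,163)]: print(u,v,np.round(B[v,u],3))
c=camera_info('scene');R=cv2.Rodrigues(np.array(c['rvec']))[0];print('scene cam',-R.T@np.array(c['tvec']).ravel())
E
```

```text
L 280 c [507.  156.2] s [101.  121.5] a 3.2 z [36.7 49.8 56.1]
R 269 c [ 523.4 -107. ] s [101.3 117.9] a 3.7 z [37.  50.1 56.7]
rail 1350 c [705.8  37.5] s [ 34.3 558.6] a 1.1 z [16.4 22.9 29.3]
weight 79 c [502.3  22.6] s [32.5 32.3] a 46.1 z [21.6 29.4 49.1]
jar 70 c [600.4  23. ] s [29.4 29.2] a 42.6 z [34.3 45.8 52.6]
dish 284 c [ 392.3 -465.5] s [105.8  89.6] a 72.4 z [ 8.7 19.7 32.1]
purple 292 c [ 200.9 -278.4] s [101.9 125.6] a 2.0 z [37.1 49.3 56.1]Traceback (most recent call last):
  File "<stdin>", line 18, in <module>
  File "<stdin>", line 6, in pr
    return _quantile_unchecked(
        a, q, axis, out, overwrite_input, method, keepdims, weights)
    return _ureduce(a,
                    func=_quantile_ureduce_func,
    ...<5 lines>...
                    overwrite_input=overwrite_input,
                    method=method)
    r = func(a, **kwargs)
    result = _quantile(arr,
                       quantiles=q,
    ...<2 lines>...
                       out=out,
                       weights=wgt)
    slices_having_nans = np.isnan(arr[-1, ...])
                                  ~~~^^^^^^^^^
IndexError: index -1 is out of bounds for axis 0 with size 0
```

Call:
jog_arm --moves '[[[1, 80, 180, 0, -5], [1, 120, 260, 0, -10], [1, 160, 340, 0, -19.5], [1, 345, 760, 0, -19.5], [1, 345, 760, 0, -19.5], [1, 345, 760, 0, -19.5], [1, 345, 760, 0, -19.5], [1, 345, 760, 0, -19.5], [1, 345, 760, 0, -19.5], [1, 345, 760, 0, -19.5], [1, 345, 760, 0, -19.5], [1, 345, 760, 0, -19.5], [1, 345, 760, 0, -19.5], [1, 345, 760, 0, -19.5], [1, 345, 760, 0, -19.5], [1, 345, 760, 0, -19.5]]]'

```text
time: 2.1
eef_pos: [0.5982, 0.1591, 0.2002]
eef_rot: [[0.998, 0.058, -0.001], [0.058, -0.998, -0.002], [-0.001, 0.002, -1.0]]
contact_force: [0.3, -0.5, -0.2]
finger_gap: -0.0001
finger_force: 0.0
```

```bash
python3 - <<'E'
from h import *
s=get_state();print(s['time'],s['eef_pos'],s['eef_rot'],s['contact_force'],s['finger_gap'],s['q'])
b=cv2.imread('pics/top0.png');B=np.load('B.npy')
hsv=cv2.cvtColor(b,cv2.COLOR_BGR2HSV);m=np.zeros(b.shape[:2],bool);m[184:200,180:318]=1
m&=(abs(hsv[...,0].astype(int)-24)<8)&(hsv[...,1]>120)&(hsv[...,2]>120)&(B[...,2]<.03)
P=B[m];print(len(P));r=cv2.fitLine((P[:,:2]*1000).astype(np.float32),cv2.DIST_L1,0,.01,.01);print(r.ravel(),np.degrees(np.arctan2(r[1],r[0])))
A=np.load('A.npy');X,Y,Z=A[...,0],A[...,1],A[...,2]
for n,y in (('L',.156),('R',-.107)):
    m=(abs(Y-y)<.085)&(abs(X-.515)<.08)&(Z>.044)&(Z<.056);q=cv2.minAreaRect((A[m][:,:2]*1000).astype(np.float32));print(n,m.sum(),q)
E
```

```text
2.1 [0.59815954 0.15914278 0.20021527] [[ 0.99830635  0.05816468 -0.00114264]
 [ 0.05816219 -0.99830493 -0.00210576]
 [-0.00126318  0.00203573 -0.99999713]] [ 0.31681525 -0.47289249 -0.16119729] -8.716330869900964e-05 [ -15.46118545   32.45882042   -2.51996498   86.98566808    1.65991193
   60.68977266 -105.06864256]
682
[ 5.9841461e-02 -9.9820787e-01  4.5331195e+02  6.7463631e+01] [-86.56928]
L 517 ((512.0513305664062, 152.43521118164062), (104.24876403808594, 123.14867401123047), 3.621047019958496)
R 402 ((528.8311767578125, -112.16109466552734), (105.60197448730469, 124.95782470703125), 4.203054428100586)
```

Call:
jog_arm --moves '[[[1, 0, -1, -60, 0], [1, 0, -1, -110, 0], [1, 0, -1, -150, 0], [1, 0, -1, -160, 0], [1, -10, -1, -160, 0], [1, -18, -1, -160, 0], [1, -22, -1, -160, 0], [1, -24, -1, -160, 0], [1, -24, -1, -160, 0], [1, -24, -1, -160, 0]]]'

```text
time: 3.35
eef_pos: [0.5749, 0.1606, 0.0407]
eef_rot: [[0.998, 0.06, 0.001], [0.06, -0.998, 0.0], [0.001, -0.0, -1.0]]
contact_force: [-0.6, -0.4, -0.0]
finger_gap: 0.0001
finger_force: 0.0
```

Call:
jog_arm --moves '[[[1, -1, 0, 0, 0], [1, -2, 0, 0, 0], [1, -3, 0, 0, 0], [1, -3, 0, 0, 0]]]'

```text
time: 3.85
eef_pos: [0.5715, 0.1606, 0.0406]
eef_rot: [[0.998, 0.061, -0.0], [0.061, -0.998, 0.0], [-0.0, -0.0, -1.0]]
contact_force: [0.1, 0.0, 0.1]
finger_gap: 0.0001
finger_force: 0.0
```

Call:
jog_arm --moves '[[[1, -1, 0, 0, 0], [1, -2, 0, 0, 0], [1, -3, 0, 0, 0], [1, -3, 0, 0, 0]]]'

```text
time: 4.35
eef_pos: [0.5685, 0.1606, 0.0406]
eef_rot: [[0.998, 0.06, -0.0], [0.06, -0.998, 0.0], [-0.0, -0.0, -1.0]]
contact_force: [-0.1, 0.1, -0.4]
finger_gap: -0.0001
finger_force: 0.0
```

Call:
jog_arm --moves '[[[1, -1, 0, 0, 0], [1, -2, 0, 0, 0], [1, -3, 0, 0, 0], [1, -3, 0, 0, 0]]]'

```text
time: 4.85
eef_pos: [0.5655, 0.1606, 0.0406]
eef_rot: [[0.998, 0.061, -0.0], [0.061, -0.998, 0.0], [-0.0, -0.0, -1.0]]
contact_force: [0.0, -0.4, 0.1]
finger_gap: 0.0001
finger_force: 0.0
```

Call:
jog_arm --moves '[[[1, -1, 0, 0, 0], [1, -2, 0, 0, 0], [1, -2, 0, 0, 0]]]'

```text
time: 5.22
eef_pos: [0.5635, 0.1606, 0.0406]
eef_rot: [[0.998, 0.06, -0.0], [0.06, -0.998, 0.0], [-0.0, -0.0, -1.0]]
contact_force: [1.0, 0.2, -0.4]
finger_gap: 0.0001
finger_force: 0.0
```

Call:
jog_arm --moves '[[[1, -1, 0, 0, 0], [1, -2, 0, 0, 0], [1, -2, 0, 0, 0]]]'

```text
time: 5.6
eef_pos: [0.5615, 0.1606, 0.0406]
eef_rot: [[0.998, 0.061, -0.0], [0.061, -0.998, 0.0], [-0.0, -0.0, -1.0]]
contact_force: [-0.5, 0.4, -0.3]
finger_gap: 0.0002
finger_force: 0.0
```

```bash
python3 - <<'E'
from h import *
a,A=snap('scene');cv2.imwrite('pics/c1.png',cv2.resize(a[150:300,180:380],(800,600),interpolation=cv2.INTER_CUBIC))
X,Y,Z=A[...,0],A[...,1],A[...,2]
m=(abs(Y-.156)<.085)&(abs(X-.515)<.08)&(Z>.015)&(Z<.036)&(X>.54);print(m.sum(),np.percentile(A[m][:,0],[5,25,50,75,95]))
E
```

```text
261 [0.54676602 0.55854444 0.5606133  0.56288054 0.5649957 ]
```

View pics/c1.png

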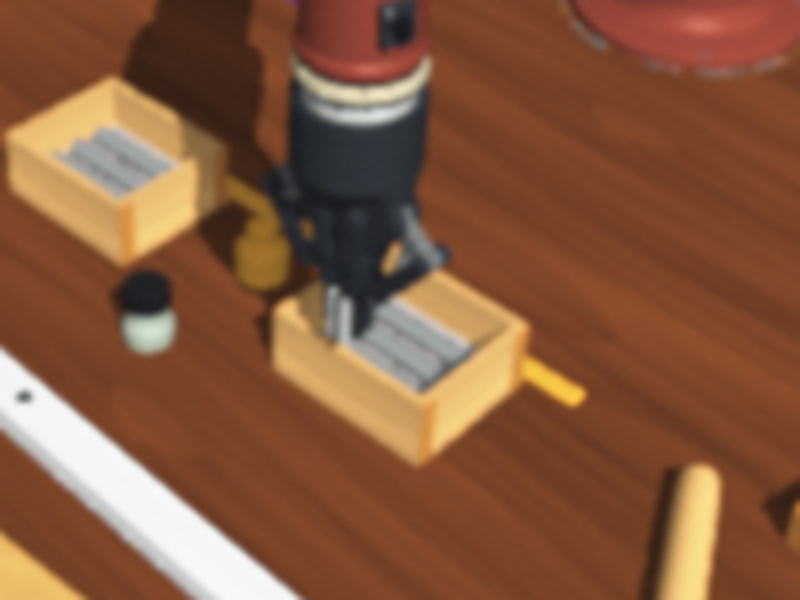

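```bash
python3 - <<'E'
from h import *
a,A=snap('scene')
c=camera_info('scene');K=np.array([[c['fx'],0,c['cx']],[0,c['fy'],c['cy']],[0,0,1]])
s=get_state();print(s['eef_pos'],s['contact_force'])
pts=np.array([s['eef_pos'],s['eef_pos']+[-.011,0,0],[.557,.159,.05],[.557,.159,.04],[.551,.159,.05]])
p=cv2.projectPoints(pts,np.array(c['rvec']),np.array(c['tvec']),K,np.array(c['D']))[0].reshape(-1,2);print(p.round(1), ((p-[180,150])*4).round())
for u in (262,265,268,271):
    print(u,[(v,*(A[v,u]*1000).round().astype(int)) for v in range(222,252,3)])
b,B=snap('top');X,Y,Z=B[...,0],B[...,1],B[...,2]
m=(abs(Y-.156)<.085)&(abs(X-.515)<.08)&(Z>.03)&(Z<.06);print(m.sum(),cv2.minAreaRect((B[m][:,:2]*1000).astype(np.float32)))
E
```

```text
[0.56164224 0.16057614 0.04061863] [-0.15647565  0.22142291 -0.83655452]
[[267.4 243. ]
 [270.6 240.9]
 [268.4 238.9]
 [268.3 242. ]
 [270.2 237.8]] [[349. 372.]
 [362. 364.]
 [354. 356.]
 [353. 368.]
 [361. 351.]]
262 [(222, np.int64(575), np.int64(153), np.int64(110)), (225, np.int64(575), np.int64(153), np.int64(101)), (228, np.int64(575), np.int64(154), np.int64(93)), (231, np.int64(573), np.int64(152), np.int64(80)), (234, np.int64(557), np.int64(137), np.int64(51)), (237, np.int64(562), np.int64(142), np.int64(47)), (240, np.int64(562), np.int64(142), np.int64(38)), (243, np.int64(561), np.int64(141), np.int64(26)), (246, np.int64(563), np.int64(144), np.int64(20)), (249, np.int64(561), np.int64(143), np.int64(7))]
265 [(222, np.int64(577), np.int64(164), np.int64(118)), (225, np.int64(575), np.int64(164), np.int64(108)), (228, np.int64(574), np.int64(162), np.int64(97)), (231, np.int64(574), np.int64(163), np.int64(89)), (234, np.int64(571), np.int64(160), np.int64(75)), (237, np.int64(560), np.int64(150), np.int64(52)), (240, np.int64(564), np.int64(154), np.int64(47)), (243,
[... 585 characters left out ...]
p.int64(162), np.int64(30)), (249, np.int64(561), np.int64(163), np.int64(22))]
271 [(222, np.int64(574), np.int64(181), np.int64(128)), (225, np.int64(573), np.int64(180), np.int64(117)), (228, np.int64(561), np.int64(169), np.int64(94)), (231, np.int64(562), np.int64(171), np.int64(87)), (234, np.int64(518), np.int64(130), np.int64(23)), (237, np.int64(532), np.int64(143), np.int64(30)), (240, np.int64(555), np.int64(166), np.int64(50)), (243, np.int64(560), np.int64(171), np.int64(47)), (246, np.int64(561), np.int64(172), np.int64(39)), (249, np.int64(559), np.int64(171), np.int64(27))]
52 ((508.8018798828125, 156.86346435546875), (42.90899658203125, 149.3518829345703), 30.13173484802246)
```

Call:
jog_arm --moves '[[[1, 0, 0, -3, 0], [1, 0, 0, -6, 0], [1, 0, 0, -6, 0]]]'

```text
time: 6.12
eef_pos: [0.5613, 0.1604, 0.0342]
eef_rot: [[0.998, 0.06, -0.001], [0.06, -0.998, -0.0], [-0.001, 0.0, -1.0]]
contact_force: [-0.2, -0.1, 0.1]
finger_gap: -0.0
finger_force: 0.0
```

Call:
jog_arm --moves '[[[1, 0, 0, -2, 0], [1, 0, 0, -4, 0], [1, 0, 0, -4, 0]]]'

```text
time: 6.5
eef_pos: [0.5615, 0.1605, 0.0304]
eef_rot: [[0.998, 0.06, -0.0], [0.06, -0.998, -0.0], [-0.0, 0.0, -1.0]]
contact_force: [-0.3, 0.4, 0.5]
finger_gap: 0.0001
finger_force: 0.0
```

Call:
jog_arm --moves '[[[1, 0, 0, -2, 0], [1, 0, 0, -4, 0], [1, 0, 0, -4, 0]]]'

```text
time: 6.88
eef_pos: [0.5614, 0.1605, 0.0264]
eef_rot: [[0.998, 0.061, -0.0], [0.061, -0.998, -0.0], [-0.0, 0.0, -1.0]]
contact_force: [-0.3, 0.5, -0.3]
finger_gap: -0.0002
finger_force: 0.0
```

```bash
python3 - <<'E'
from h import *
a,A=snap('scene');cv2.imwrite('pics/c2.png',cv2.resize(a[195:275,220:320],(800,640),interpolation=cv2.INTER_CUBIC)[:600])
for u in (262,264,266,268,270):
    print(u,[(v,*(A[v,u]*1000).round().astype(int).tolist()) for v in range(228,246,2)])
E
```

```text
262 [(228, 573, 152, 89), (230, 576, 155, 87), (232, 574, 153, 79), (234, 574, 153, 72), (236, 574, 154, 67), (238, 563, 143, 46), (240, 562, 142, 38), (242, 562, 143, 32), (244, 564, 145, 27)]
264 [(228, 574, 159, 95), (230, 574, 160, 90), (232, 575, 161, 84), (234, 573, 160, 76), (236, 575, 162, 73), (238, 573, 160, 64), (240, 563, 150, 44), (242, 561, 149, 36), (244, 562, 150, 30)]
266 [(228, 576, 168, 103), (230, 571, 164, 90), (232, 572, 165, 85), (234, 571, 164, 78), (236, 568, 161, 68), (238, 568, 162, 62), (240, 569, 162, 56), (242, 560, 155, 39), (244, 562, 156, 34)]
268 [(228, 575, 173, 105), (230, 569, 168, 92), (232, 569, 168, 86), (234, 570, 169, 81), (236, 569, 169, 74), (238, 568, 168, 67), (240, 559, 160, 49), (242, 560, 161, 44), (244, 561, 162, 38)]
270 [(228, 572, 177, 106), (230, 566, 171, 92), (232, 565, 171, 85), (234, 565, 171, 79), (236, 562, 169, 69), (238, 535, 143, 28), (240, 558, 165, 52), (242, 559, 167, 47), (244, 560, 168, 42)]
```

View pics/c2.png

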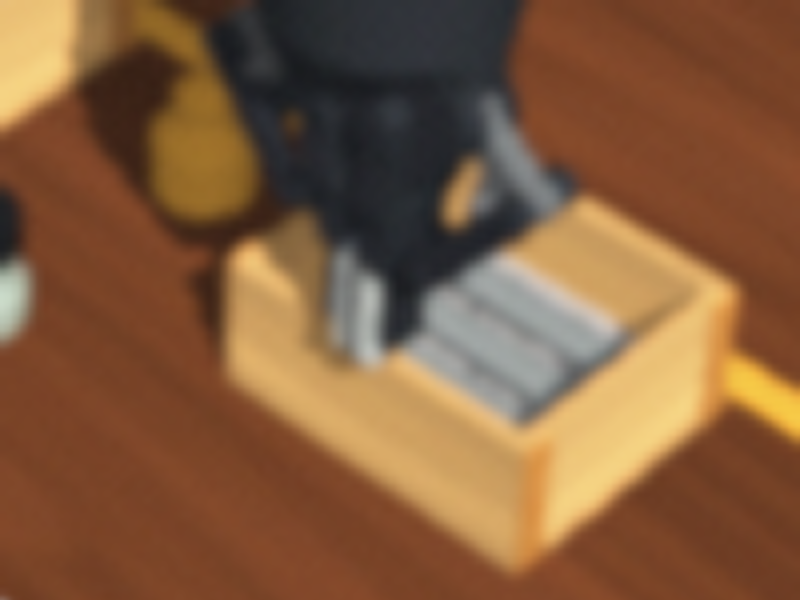

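Call:
jog_arm --moves '[[[1, 0, 0, -1, 0], [1, 0, 0, -3, 0], [1, 0, 0, -3, 0]]]'

```text
time: 7.3
eef_pos: [0.5614, 0.1605, 0.0234]
eef_rot: [[0.998, 0.061, -0.0], [0.061, -0.998, -0.0], [-0.0, 0.0, -1.0]]
contact_force: [0.7, -0.3, -0.9]
finger_gap: 0.0002
finger_force: 0.0
```

Call:
jog_arm --moves '[[[1, 0, 0, -1, 0], [1, 0, 0, -2, 0], [1, 0, 0, -2, 0]]]'

```text
time: 7.68
eef_pos: [0.5616, 0.1605, 0.0215]
eef_rot: [[0.998, 0.06, -0.0], [0.06, -0.998, -0.0], [-0.0, -0.0, -1.0]]
contact_force: [-0.2, 0.1, -0.6]
finger_gap: -0.0001
finger_force: 0.0
```

Call:
jog_arm --moves '[[[1, 0, 0, -1, 0], [1, 0, 0, -2, 0], [1, 0, 0, -2, 0]]]'

```text
time: 8.05
eef_pos: [0.5616, 0.1606, 0.0196]
eef_rot: [[0.998, 0.061, -0.0], [0.061, -0.998, 0.0], [-0.0, -0.0, -1.0]]
contact_force: [1.0, -0.4, 0.0]
finger_gap: -0.0001
finger_force: 0.0
```

Call:
jog_arm --moves '[[[1, 0, 0, -1, 0], [1, 0, 0, -2, 0], [1, 0, 0, -2, 0]]]'

```text
time: 8.43
eef_pos: [0.5617, 0.1606, 0.0194]
eef_rot: [[0.998, 0.06, 0.001], [0.06, -0.998, 0.0], [0.001, -0.0, -1.0]]
contact_force: [-3.2, -0.3, 10.2]
finger_gap: -0.0001
finger_force: 5.3
```

```bash
python3 -c "
import cell;print({k:v for k,v in vars(cell).items() if not k.startswith('_')})"
```

```text
{'get_image': <function make.<locals>.drawn_camera at 0x7fdfc0bd40e0>, 'camera_info': <function make.<locals>.<lambda> at 0x7fdfc0bd4680>, 'close_job': <function connect.<locals>.done at 0x7fdfc0b477e0>, 'get_state': <function make.<locals>.<lambda> at 0x7fdfc0bd45e0>, 'PlanningError': <class 'cell.PlanningError'>, 'grasp_offset': 0.0187}
```

Touch on the wall top (z = 50) at a reported TCP z of 19.5, so the real fingertips end about 30.5 mm above the reported TCP. I'll use that offset from here.

Call:
jog_arm --moves '[[[1, 0, 0, 15, 0], [1, 15, 1, 20, 0], [1, 28, 1, 20, 0], [1, 28, 1, 8, 0], [1, 28, 1, -6, 0], [1, 22, 1, -6, 0], [1, 18, 1, -6, 0], [1, 16, 1, -6, 0], [1, 16, 1, -6, 0]]]'

```text
time: 9.55
eef_pos: [0.5777, 0.1618, 0.012]
eef_rot: [[0.998, 0.061, 0.001], [0.061, -0.998, 0.0], [0.001, -0.0, -1.0]]
contact_force: [-0.1, -0.5, 0.2]
finger_gap: -0.0001
finger_force: 0.0
```

Call:
jog_arm --moves '[[[1, -1, 0, 0, 0], [1, -3, 0, 0, 0], [1, -3, 0, 0, 0]]]'

```text
time: 9.93
eef_pos: [0.5744, 0.1616, 0.0116]
eef_rot: [[0.998, 0.061, -0.0], [0.061, -0.998, 0.0], [-0.0, -0.0, -1.0]]
contact_force: [-0.3, 0.3, 0.6]
finger_gap: -0.0001
finger_force: 0.0
```

Call:
jog_arm --moves '[[[1, -1, 0, 0, 0], [1, -3, 0, 0, 0], [1, -3, 0, 0, 0]]]'

```text
time: 10.3
eef_pos: [0.5713, 0.1616, 0.0116]
eef_rot: [[0.998, 0.061, -0.0], [0.061, -0.998, 0.0], [-0.0, -0.0, -1.0]]
contact_force: [-0.2, -0.3, 0.0]
finger_gap: -0.0002
finger_force: 0.0
```

Call:
jog_arm --moves '[[[1, -1, 0, 0, 0], [1, -2, 0, 0, 0], [1, -2, 0, 0, 0]]]'

```text
time: 10.68
eef_pos: [0.5705, 0.1615, 0.0118]
eef_rot: [[0.998, 0.06, 0.002], [0.06, -0.998, 0.0], [0.002, -0.0, -1.0]]
contact_force: [1.7, -0.1, -0.7]
finger_gap: -0.0002
finger_force: 0.9
```

Call:
jog_arm --moves '[[[1, -1, 0, 0, 0], [1, -2, 0, 0, 0], [1, -2, 0, 0, 0]]]'

```text
time: 11.05
eef_pos: [0.5684, 0.1616, 0.0119]
eef_rot: [[0.998, 0.06, 0.002], [0.06, -0.998, 0.0], [0.002, -0.0, -1.0]]
contact_force: [3.7, -0.3, -1.2]
finger_gap: 0.0001
finger_force: 1.5
```

Call:
jog_arm --moves '[[[1, -1, 0, 0, 0], [1, -2, 0, 0, 0], [1, -2, 0, 0, 0]]]'

```text
time: 11.42
eef_pos: [0.5682, 0.1615, 0.0125]
eef_rot: [[0.998, 0.06, 0.005], [0.06, -0.998, 0.001], [0.005, -0.0, -1.0]]
contact_force: [5.9, -1.0, 0.5]
finger_gap: -0.0001
finger_force: 2.7
```

Call:
jog_arm --moves '[[[1, -3, 0, 2, 0], [1, -5, 0, 6, 0], [1, -7, 0, 11, 0], [1, -9, -0.5, 16.5, 0], [1, -11.5, -0.6, 21, 0], [1, -15, -1, 26, 0], [1, -19, -1, 31, 0], [1, -19, -1, 31, 0]]]'

```text
time: 12.42
eef_pos: [0.5477, 0.1604, 0.0435]
eef_rot: [[0.998, 0.06, 0.003], [0.06, -0.998, 0.0], [0.003, -0.0, -1.0]]
contact_force: [6.2, -1.1, 2.4]
finger_gap: -0.0001
finger_force: 3.0
```

```bash
cat >> h.py <<'E'
def tilt(y0):
    # far face outer plane from scene cam, returns tilt
    a,A=snap('scene');X,Y,Z=A[...,0],A[...,1],A[...,2]
    hsv=cv2.cvtColor(a,cv2.COLOR_BGR2HSV)
    m=(abs(Y-y0)<.07)&(X>.42)&(X<.58)&(Z>.006)&(Z<.14)&(abs(hsv[...,0].astype(int)-18)<10)&(hsv[...,2]>130)
    return a,A,m
E
python3 - <<'E'
from h import *
a,A,m=tilt(.156);cv2.imwrite('pics/c3.png',cv2.resize(a[165:285,210:370],(800,600),interpolation=cv2.INTER_CUBIC))
P=A[m];lo=P[:,2]<.04
print(len(P)); 
for z in range(5,110,10):
    q=P[(P[:,2]>z/1e3)&(P[:,2]<(z+10)/1e3)]
    if len(q)>5: print(z+5,len(q),np.percentile(q[:,0]*1000,[5,50,95]).round())
E
```

```text
1512
10 32 [445. 462. 492.]
20 77 [455. 461. 502.]
30 160 [453. 460. 527.]
40 365 [450. 508. 556.]
50 332 [445. 544. 553.]
60 223 [479. 544. 550.]
70 175 [502. 540. 547.]
80 141 [522. 536. 545.]
```

View pics/c3.png

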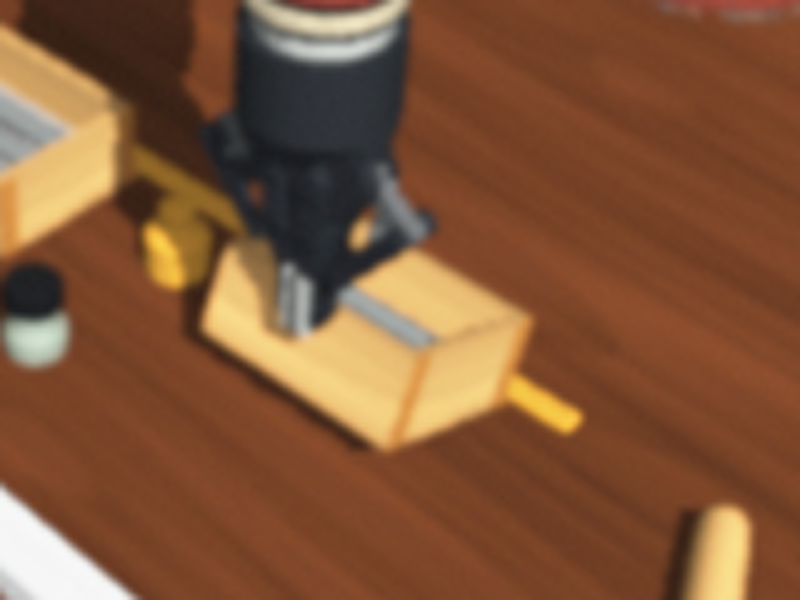

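The crate is tipped about 20°, with the fingers central on the far wall, and the force runs along the wall normal. I'll continue along the arc.

Call:
jog_arm --moves '[[[1, -4, 0, 4.5, 0], [1, -8.5, -0.5, 8.8, 0], [1, -13.4, -0.8, 12.8, 0], [1, -18.5, -1.1, 16.5, 0], [1, -23.5, -1.4, 20, 0], [1, -28.8, -1.7, 23, 0], [1, -34.3, -2, 25.8, 0], [1, -40, -2.4, 28.3, 0], [1, -45.5, -2.7, 30.5, 0], [1, -45.5, -2.7, 30.5, 0]]]'

```text
time: 13.72
eef_pos: [0.4997, 0.1578, 0.0735]
eef_rot: [[0.998, 0.061, -0.002], [0.061, -0.998, -0.0], [-0.002, 0.0, -1.0]]
contact_force: [3.8, -0.2, 5.3]
finger_gap: 0.0001
finger_force: 3.4
```

Call:
jog_arm --moves '[[[1, -4.5, -0.3, 1.7, 0], [1, -9, -0.5, 3, 0], [1, -14, -0.8, 4.2, 0], [1, -18.5, -1, 5, 0], [1, -18.5, -1, 5, 0], [1, -18.5, -1, 5, 0], [1, -18.5, -1, 5, 0]]]'

```text
time: 14.6
eef_pos: [0.4799, 0.1567, 0.0779]
eef_rot: [[0.998, 0.061, -0.005], [0.061, -0.998, -0.001], [-0.005, 0.001, -1.0]]
contact_force: [1.0, -1.1, 6.7]
finger_gap: -0.0
finger_force: 3.2
```

```bash
python3 - <<'E'
from h import *
a,A=snap('scene');cv2.imwrite('pics/L.png',cv2.resize(a[165:285,210:370],(800,600),interpolation=cv2.INTER_CUBIC))
E
```

```text
(no output)
```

View pics/L.png

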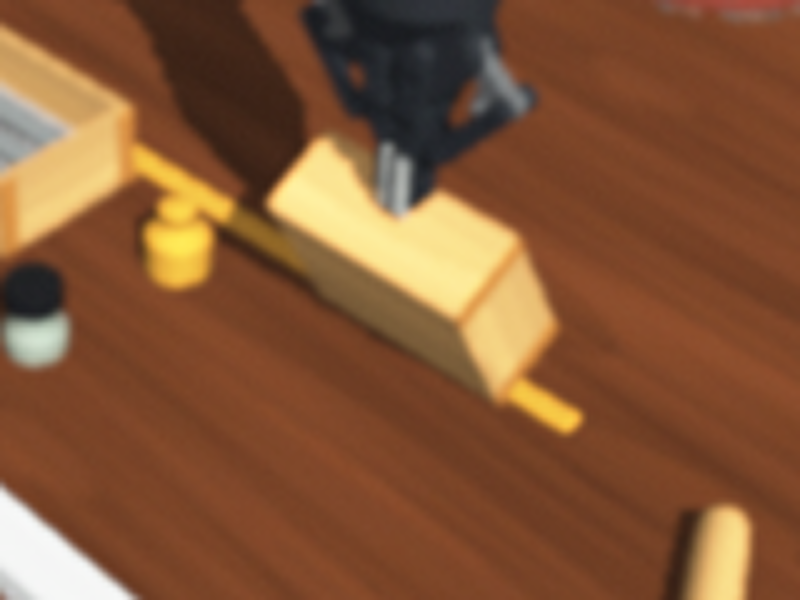

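Tipped about 65°. The left underside looks like plain wood in shadow, with no disc visible. Letting it down along the reverse arc.

Call:
jog_arm --moves '[[[1, 6, 0.4, -1, 0], [1, 12, 0.7, -2, 0], [1, 17.5, 1, -3.2, 0], [1, 23.5, 1.4, -5, 0], [1, 29, 1.7, -7.2, 0], [1, 34.6, 2, -9.6, 0], [1, 40, 2.4, -12.5, 0], [1, 45.3, 2.7, -15.5, 0], [1, 50.3, 3, -18.9, 0], [1, 55, 3.3, -22.5, 0], [1, 59.7, 3.6, -26.5, 0], [1, 64.2, 3.9, -30.8, 0], [1, 68.3, 4.1, -35.3, 0], [1, 72, 4.3, -40, 0], [1, 76, 4.6, -45, 0], [1, 80.5, 4.8, -51.5, 0], [1, 84, 5, -58, 0], [1, 87, 5.2, -64, 0], [1, 90, 5.4, -69, 0], [1, 90, 5.4, -69, 0]]]'

```text
time: 17.15
eef_pos: [0.5713, 0.162, 0.0083]
eef_rot: [[0.998, 0.061, -0.003], [0.061, -0.998, -0.001], [-0.003, 0.001, -1.0]]
contact_force: [-0.7, -0.0, -0.2]
finger_gap: -0.0003
finger_force: 0.0
```

Call:
jog_arm --moves '[[[1, 10, 0, 0, 0], [1, 18, 0, 0, 0], [1, 18, 0, 0, 0]]]'

```text
time: 17.52
eef_pos: [0.5918, 0.162, 0.0094]
eef_rot: [[0.998, 0.06, 0.001], [0.06, -0.998, 0.0], [0.001, -0.0, -1.0]]
contact_force: [-0.1, -0.6, 0.3]
finger_gap: -0.0001
finger_force: 0.0
```

```bash
python3 - <<'E'
from h import *
l=cv2.imread('pics/L.png').astype(int)
for p in [(400,330),(360,300),(430,350),(470,370),(330,280),(450,330)]: print(p,l[p[1]-3:p[1]+3,p[0]-3:p[0]+3].mean((0,1)).round())
a,A=snap('scene');X,Y,Z=A[...,0],A[...,1],A[...,2]
for n,y in (('L',.156),('R',-.107)):
    m=(abs(Y-y)<.085)&(abs(X-.515)<.08)&(Z>.044)&(Z<.056);q=cv2.minAreaRect((A[m][:,:2]*1000).astype(np.float32));print(n,m.sum(),q)
    m=(abs(Y-y)<.05)&(X>.545)&(X<.60)&(Z>.008)&(Z<.042);print(np.polyfit(Y[m],X[m],1),np.median(Z[m]),np.polyfit(Z[m],X[m],1))
E
```

```text
(400, 330) [ 58.  93. 122.]
(360, 300) [ 58.  94. 123.]
(430, 350) [ 57.  93. 121.]
(470, 370) [ 58.  93. 122.]
(330, 280) [ 59.  94. 124.]
(450, 330) [ 60.  97. 129.]
L 342 ((501.8773498535156, 175.63172912597656), (153.89401245117188, 106.22714233398438), 32.53032684326172)
[-0.0593637   0.56899687] 0.024187176838523335 [-0.01644386  0.55891465]
R 411 ((528.6796875, -112.21651458740234), (103.30287170410156, 124.65775299072266), 3.7713444232940674)
[-0.00997199  0.57247837] 0.027370535017673312 [-0.15010522  0.5774248 ]
```

Call:
jog_arm --moves '[[[1, 5, 0, 40, 0], [1, 13, -20, 70, 0], [1, 13, -80, 75, 0], [1, 13, -140, 75, 0], [1, 13, -200, 75, 0], [1, 13, -250, 75, 0], [1, 13, -265, 75, 0], [1, 13, -265, 75, 0], [1, 13, -265, 40, 0], [1, 13, -265, 2.5, 0], [1, 8, -265, 2.5, 0], [1, 3, -265, 2.5, 0], [1, 0, -265, 2.5, 0], [1, 0, -265, 2.5, 0]]]'

```text
time: 19.32
eef_pos: [0.5912, -0.1028, 0.013]
eef_rot: [[0.998, 0.06, 0.002], [0.06, -0.998, -0.0], [0.002, 0.0, -1.0]]
contact_force: [0.7, -0.1, 0.5]
finger_gap: -0.0006
finger_force: 0.0
```

Call:
jog_arm --moves '[[[1, -1, 0, 0, 0], [1, -3, 0, 0, 0], [1, -3, 0, 0, 0]]]'

```text
time: 19.7
eef_pos: [0.5874, -0.1028, 0.0116]
eef_rot: [[0.998, 0.06, -0.0], [0.06, -0.998, 0.0], [-0.0, -0.0, -1.0]]
contact_force: [0.4, -0.8, 1.3]
finger_gap: 0.0002
finger_force: 0.0
```

Call:
jog_arm --moves '[[[1, -1, 0, 0, 0], [1, -2, 0, 0, 0], [1, -2, 0, 0, 0]]]'

```text
time: 20.08
eef_pos: [0.5869, -0.1028, 0.0118]
eef_rot: [[0.998, 0.061, 0.003], [0.061, -0.998, -0.0], [0.003, 0.0, -1.0]]
contact_force: [2.3, -0.4, -1.4]
finger_gap: 0.0004
finger_force: 1.3
```

Call:
jog_arm --moves '[[[1, -1, 0, 0, 0], [1, -2, 0, 0, 0], [1, -4, 0, 0, 0], [1, -4, 0, 0, 0]]]'

```text
time: 20.58
eef_pos: [0.5842, -0.1029, 0.0125]
eef_rot: [[0.998, 0.061, 0.006], [0.061, -0.998, -0.0], [0.006, 0.001, -1.0]]
contact_force: [4.6, 0.3, -1.0]
finger_gap: 0.0001
finger_force: 2.7
```

Call:
jog_arm --moves '[[[1, -3, 0, 2, 0], [1, -5, 0, 6, 0], [1, -7, 0, 11, 0], [1, -9, -0.5, 16.5, 0], [1, -11.5, -0.6, 21, 0], [1, -15, -1, 26, 0], [1, -19, -1, 31, 0], [1, -19, -1, 31, 0]]]'

```text
time: 21.58
eef_pos: [0.5636, -0.104, 0.0435]
eef_rot: [[0.998, 0.06, 0.003], [0.06, -0.998, -0.0], [0.003, 0.001, -1.0]]
contact_force: [5.3, -1.5, 2.1]
finger_gap: 0.0001
finger_force: 2.9
```

Call:
jog_arm --moves '[[[1, -4, 0, 4.5, 0], [1, -8.5, -0.5, 8.8, 0], [1, -13.4, -0.8, 12.8, 0], [1, -18.5, -1.1, 16.5, 0], [1, -23.5, -1.4, 20, 0], [1, -28.8, -1.7, 23.3, 0], [1, -34.3, -2, 26.5, 0], [1, -40, -2.4, 29.5, 0], [1, -45.5, -2.7, 31.5, 0], [1, -45.5, -2.7, 31.5, 0]]]'

```text
time: 22.82
eef_pos: [0.5154, -0.1065, 0.0737]
eef_rot: [[0.998, 0.06, -0.003], [0.06, -0.998, 0.0], [-0.003, -0.0, -1.0]]
contact_force: [1.5, -1.2, 1.7]
finger_gap: 0.0002
finger_force: 1.0
```

Call:
jog_arm --moves '[[[1, -4.5, -0.3, 1.7, 0], [1, -9, -0.5, 2.8, 0], [1, -14, -0.8, 3.8, 0], [1, -18.5, -1, 4.2, 0], [1, -18.5, -1, 4.2, 0], [1, -18.5, -1, 4.2, 0], [1, -18.5, -1, 4.2, 0]]]'

```text
time: 23.7
eef_pos: [0.4986, -0.1072, 0.0782]
eef_rot: [[0.998, 0.061, -0.0], [0.061, -0.998, 0.0], [-0.0, -0.0, -1.0]]
contact_force: [0.7, -0.1, -0.1]
finger_gap: 0.0001
finger_force: 0.5
```

```bash
python3 - <<'E'
from h import *
a,A=snap('scene');cv2.imwrite('pics/R.png',cv2.resize(a[120:240,140:300],(800,600),interpolation=cv2.INTER_CUBIC))
E
```

```text
(no output)
```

View pics/R.png

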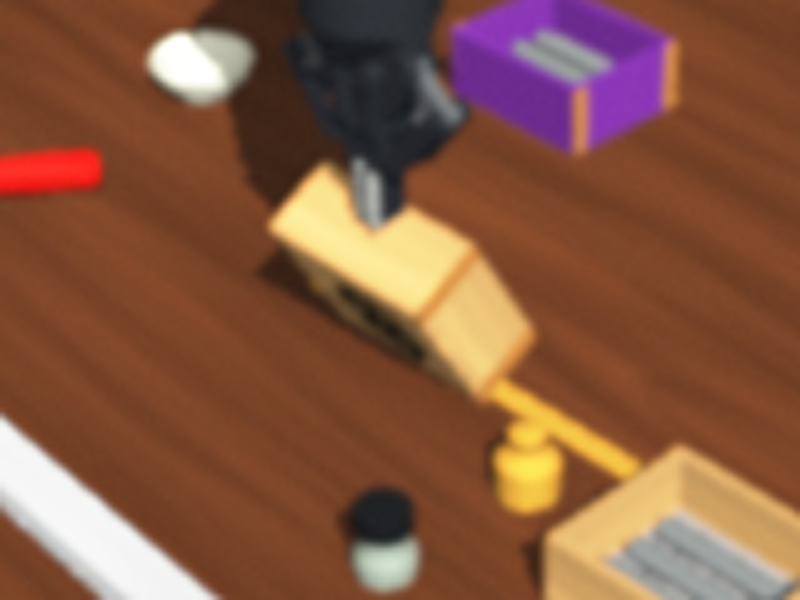

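```bash
python3 - <<'E'
from h import *
a,A=snap('scene');s=get_state();print(s['time'],s['eef_pos'],s['contact_force'],s['finger_force'])
# polygons in crop coords /5 + offset
def fit(poly,n):
    p=(np.array(poly)/5+[140,120]).astype(np.int32);m=np.zeros(a.shape[:2],np.uint8);cv2.fillPoly(m,[p],1);P=A[m>0];P=P[~np.isnan(P[:,0])]
    c=P.mean(0);u,S,vt=np.linalg.svd(P-c);print(n,len(P),c.round(3),vt[2].round(3))
fit([(285,228),(320,185),(345,220),(375,240),(410,225),(455,255),(420,300)],'face')
fit([(300,265),(415,330),(470,385),(345,300)],'under')
E
```

```text
23.8 [ 0.49862771 -0.1072167   0.07820762] [0.38034436 0.49625815 0.03250251] 0.5140805267728865
face 321 [ 0.511 -0.103  0.1  ] [-0.491 -0.03  -0.871]
under 100 [ 0.502 -0.103  0.042] [ 0.84   0.034 -0.541]
```

The right underside shows the dark disc, about (380,310) in the crop, so the right crate is the stamped one. Tilt is about 60°. I'll push slightly further, hold, then lower it.

Call:
jog_arm --moves '[[[1, -3, -0.2, -0.5, 0], [1, -5, -0.3, -0.5, 0], [1, -5, -0.3, -0.5, 0], [1, -5, -0.3, -0.5, 0]]]'

```text
time: 24.3
eef_pos: [0.4946, -0.1075, 0.0785]
eef_rot: [[0.998, 0.061, 0.002], [0.061, -0.998, 0.0], [0.002, 0.0, -1.0]]
contact_force: [1.1, 1.5, 4.3]
finger_gap: -0.0001
finger_force: 2.6
```

```bash
python3 - <<'E'
from h import *
a,A=snap('scene')
p=(np.array([(285,228),(320,185),(340,220),(375,240),(410,225),(455,255),(420,300)])/5+[140,120]).astype(np.int32);m=np.zeros(a.shape[:2],np.uint8);cv2.fillPoly(m,[p],1);P=A[m>0];P=P[~np.isnan(P[:,0])]
c=P.mean(0);print(c,np.linalg.svd(P-c)[2][2])
E
```

```text
[ 0.51045259 -0.10262533  0.09917137] [-0.46073947 -0.03099791 -0.88699395]
```

Call:
jog_arm --moves '[[[1, 6, 0.4, -1, 0], [1, 12, 0.7, -2, 0], [1, 17.5, 1, -3.2, 0], [1, 23.5, 1.4, -5, 0], [1, 29, 1.7, -7.2, 0], [1, 34.6, 2, -9.6, 0], [1, 40, 2.4, -12.5, 0], [1, 45.3, 2.7, -15.5, 0], [1, 50.3, 3, -18.9, 0], [1, 55, 3.3, -22.5, 0], [1, 59.7, 3.6, -26.5, 0], [1, 64.2, 3.9, -30.8, 0], [1, 68.3, 4.1, -35.3, 0], [1, 72, 4.3, -40, 0], [1, 76, 4.6, -45, 0], [1, 80.5, 4.8, -51.5, 0], [1, 84, 5, -58, 0], [1, 88, 5.2, -64, 0], [1, 92, 5.4, -69, 0], [1, 92, 5.4, -69, 0]]]'

```text
time: 26.85
eef_pos: [0.5843, -0.1029, 0.0075]
eef_rot: [[0.998, 0.06, -0.003], [0.06, -0.998, -0.0], [-0.003, 0.0, -1.0]]
contact_force: [2.3, -0.0, -1.6]
finger_gap: 0.0004
finger_force: 1.0
```

Call:
jog_arm --moves '[[[1, 10, 0, 0, 0], [1, 18, 0, 0, 0], [1, 18, 0, 40, 0], [1, 18, 0, 100, 0], [1, 18, 0, 110, 0]]]'

```text
time: 27.48
eef_pos: [0.6069, -0.1029, 0.1237]
eef_rot: [[0.998, 0.06, 0.009], [0.06, -0.998, -0.001], [0.009, 0.002, -1.0]]
contact_force: [0.0, 0.0, 0.1]
finger_gap: -0.0002
finger_force: 0.0
```

```bash
python3 - <<'E'
from h import *
a,A=snap('scene');X,Y,Z=A[...,0],A[...,1],A[...,2]
for n,y in (('L',.156),('R',-.107)):
    m=(abs(Y-y)<.085)&(abs(X-.515)<.08)&(Z>.044)&(Z<.056);q=cv2.minAreaRect((A[m][:,:2]*1000).astype(np.float32));print(n,m.sum(),q)
    m=(abs(Y-y)<.05)&(X>.545)&(X<.60)&(Z>.008)&(Z<.042);print(np.polyfit(Y[m],X[m],1),np.polyfit(Z[m],X[m]+.06*Y[m],1))
m=(abs(X-.69)<.05)&(abs(Y+.1)<.1)&(Z>.004)&(Z<.019);print('railface',np.polyfit(Y[m],X[m],1),np.median(X[m]))
m=(abs(X-.70)<.06)&(abs(Y-.03)<.35)&(Z>.017)&(Z<.03);print('rail',cv2.minAreaRect((A[m][:,:2]*1000).astype(np.float32)))
E
```

```text
L 521 ((510.35992431640625, 152.49020385742188), (104.33638000488281, 122.91909790039062), 3.336361885070801)
[-0.06196251  0.56939888] [-0.00115643  0.56911861]
R 402 ((525.5480346679688, -112.15630340576172), (105.28536987304688, 126.1420669555664), 3.0299534797668457)
[0.00704762 0.5723023 ] [-0.1766727   0.56957724]
railface [0.02631463 0.72226362] 0.7268179818484466
rail ((710.3026733398438, 29.656753540039062), (34.44157791137695, 561.9684448242188), 1.3261748552322388)
```

Call:
jog_arm --moves '[[[0, -40, -2, 0, 0], [0, -90, -4, 0, 0], [0, -130, -6, 0, 0], [0, -162, -6, 0, 0], [0, -162, -6, 0, 0], [0, -162, -6, -40, 0], [0, -162, -6, -80, 0], [0, -162, -6, -105, 0], [0, -162, -6, -105, 0]]]'

```text
time: 28.65
eef_pos: [0.4408, -0.1078, 0.0117]
eef_rot: [[0.998, 0.061, -0.005], [0.061, -0.998, 0.001], [-0.005, -0.001, -1.0]]
contact_force: [-0.1, -0.6, 0.6]
finger_gap: 0.0855
finger_force: 0.0
```

Call:
jog_arm --moves '[[[0, 2, 0, -15, 0], [0, 2, 0, -25, 0], [0, 2, 0, -25, 0], [0, 2, 0, -25, 0]]]'

```text
time: 29.15
eef_pos: [0.4438, -0.1084, -0.0109]
eef_rot: [[0.998, 0.06, 0.001], [0.06, -0.998, -0.0], [0.001, 0.0, -1.0]]
contact_force: [0.4, 0.2, 0.1]
finger_gap: 0.0854
finger_force: 0.0
```

```bash
python3 - <<'E'
from h import *
a,A=snap('scene');cv2.imwrite('pics/P.png',cv2.resize(a[120:240,140:300],(800,600),interpolation=cv2.INTER_CUBIC))
E
```

```text
(no output)
```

View pics/P.png

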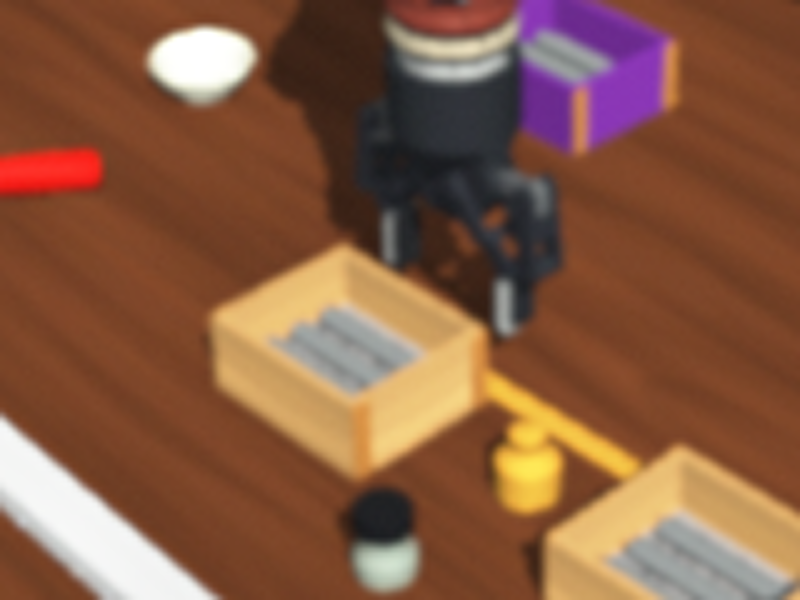

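The crate is flat again, and the open fingers stand behind its near wall, spanning its width. Pushing now.

Call:
jog_arm --moves '[[[0, 4, 0, -8, 0], [0, 10, 0, -8, 0], [0, 14, 0.5, -8, 0], [0, 17, 0.6, -8, 0], [0, 20, 0.7, -8, 0], [0, 25, 1, -8, 0], [0, 31, 1.4, -8, -0.2], [0, 38, 1.7, -8, -0.4], [0, 45, 2, -8, -0.6], [0, 52, 2.3, -8, -0.8], [0, 59, 2.6, -8, -1], [0, 66, 2.9, -8, -1.2], [0, 73, 3.2, -8, -1.4], [0, 80, 3.4, -8, -1.6], [0, 87, 3.6, -8, -1.8], [0, 94, 3.8, -8, -2], [0, 101, 4, -8, -2.1], [0, 108, 4.2, -8, -2.1], [0, 114, 4.3, -8, -2.1], [0, 118, 4.4, -8, -2.1]]]'

```text
time: 31.7
eef_pos: [0.5564, -0.1043, -0.0196]
eef_rot: [[1.0, 0.023, -0.011], [0.023, -1.0, 0.0], [-0.011, -0.0, -1.0]]
contact_force: [-8.0, -0.2, 7.9]
finger_gap: 0.0853
finger_force: 4.3
```

```bash
cat > m.py <<'E'
from h import *
a,A=snap('scene');X,Y,Z=A[...,0],A[...,1],A[...,2]
c=camera_info('scene')
m=(abs(Y+.105)<.085)&(X>.53)&(X<.70)&(Z>.008)&(Z<.042)
P=A[m];q=[]
for y in np.arange(-.15,-.05,.01):
    s=P[abs(P[:,1]-y)<.005]
    if len(s)>5: q.append((y,np.percentile(s[:,0],85)))
q=np.array(q);k=np.polyfit(q[:,0],q[:,1],1);print('face',np.degrees(-k[0]),np.polyval(k,-.1))
m=(abs(X-.62)<.12)&(abs(Y+.105)<.09)&(Z>.045)&(Z<.055);print('top',cv2.minAreaRect((A[m][:,:2]*1000).astype(np.float32)))
m=(abs(X-.70)<.06)&(abs(Y-.03)<.35)&(Z>.018)&(Z<.027)
P=A[m];q=[]
for y in np.arange(-.2,.28,.01):
    s=P[abs(P[:,1]-y)<.005]
    if len(s)>5: q.append((y,np.percentile(s[:,0],8)))
q=np.array(q);g=(q[:,0]>0);k=np.polyfit(q[g,0],q[g,1],1);print('railnear',np.degrees(-k[0]),np.polyval(k,-.1))
cv2.imwrite('pics/F%d.png'%(get_state()['time']*10),cv2.resize(a[120:280,110:323],(800,600),interpolation=cv2.INTER_CUBIC))
E
python3 m.py; ls pics
```

```text
face 0.12840212572810752 0.6684574790850069
top ((610.169921875, -111.4079360961914), (125.58295440673828, 120.96424102783203), 89.84800720214844)
railnear 1.176918246069457 0.7017025955096893
F317.png
L.png
P.png
R.png
c1.png
c2.png
c3.png
scene0.png
top0.png
```

View pics/F317.png

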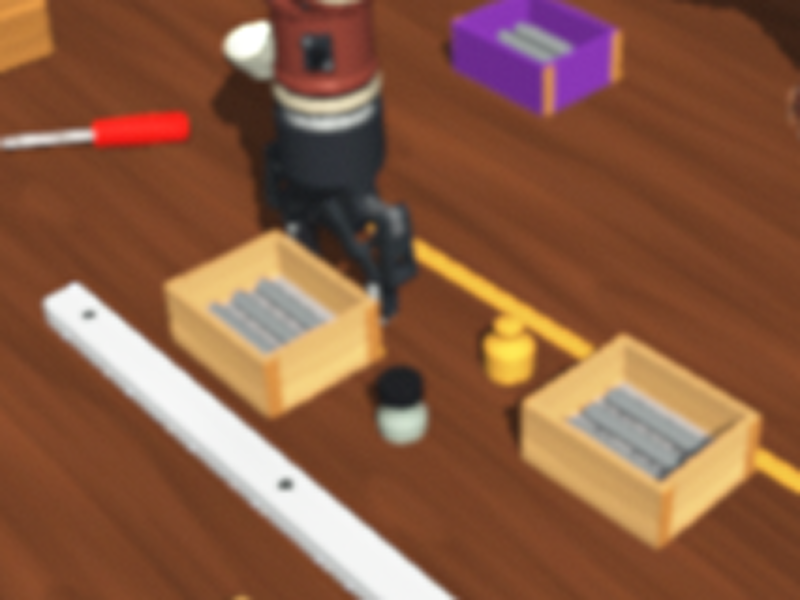

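Call:
jog_arm --moves '[[[0, 4, 0.1, 4, 0.3], [0, 9, 0.2, 4, 0.3], [0, 14, 0.3, 4, 0.3], [0, 18, 0.4, 4, 0.3], [0, 22, 0.5, 4, 0.3], [0, 25, 0.6, 4, 0.3], [0, 28, 0.7, 4, 0.3]]]'

```text
time: 32.62
eef_pos: [0.5847, -0.1032, -0.0154]
eef_rot: [[1.0, 0.029, -0.011], [0.029, -1.0, 0.001], [-0.011, -0.001, -1.0]]
contact_force: [-13.8, -0.2, 9.9]
finger_gap: 0.0853
finger_force: 6.7
```

```bash
python3 m.py
```

```text
face -12.34564216761942 0.6899777531152034
top ((637.962890625, -109.7230453491211), (121.04611206054688, 123.41690063476562), 1.8887805938720703)
railnear 1.0993690206618412 0.7012273875407941
```

Call:
jog_arm --moves '[[[0, 2, 0, 0, 0], [0, 4, 0.1, 0, 0], [0, 6, 0.2, 0, 0], [0, 6, 0.2, 0, 0]]]'

```text
time: 33.17
eef_pos: [0.5841, -0.1031, -0.0154]
eef_rot: [[0.999, 0.028, -0.023], [0.028, -1.0, 0.001], [-0.023, -0.002, -1.0]]
contact_force: [-20.4, 0.3, 16.0]
finger_gap: 0.0853
finger_force: 10.3
```

Call:
jog_arm --moves '[[[0, 2, 0, 0, 0], [0, 4, 0.1, 0, 0], [0, 4, 0.1, 0, 0]]]'

```text
time: 33.55
eef_pos: [0.5836, -0.1032, -0.0154]
eef_rot: [[0.999, 0.028, -0.032], [0.028, -1.0, 0.001], [-0.032, -0.002, -0.999]]
contact_force: [-26.5, 0.4, 21.1]
finger_gap: 0.0853
finger_force: 13.7
```

Call:
jog_arm --moves '[[[0, -8, 0, 0, 0], [0, -16, 0, 0, 0], [0, -26, 0, 0, 0], [0, -45, 0, 0, 0], [0, -55, 0, 20, 0], [0, -60, 0, 80, 0], [0, -80, 0, 140, 0], [0, -120, 0, 160, 0], [0, -120, 0, 160, 0]]]'

```text
time: 34.67
eef_pos: [0.4794, -0.1035, 0.1473]
eef_rot: [[1.0, 0.028, 0.005], [0.028, -1.0, -0.001], [0.005, 0.001, -1.0]]
contact_force: [-0.4, 0.1, -0.5]
finger_gap: 0.0854
finger_force: 0.0
```

```bash
python3 m.py; python3 - <<'E'
from h import *
b,B=snap('top');X,Y,Z=B[...,0],B[...,1],B[...,2]
def r(n,m):print(n,m.sum(),cv2.minAreaRect((B[m][:,:2]*1000).astype(np.float32)))
r('R',(abs(X-.62)<.09)&(abs(Y+.1)<.09)&(Z>.037)&(Z<.07))
r('L',(abs(X-.51)<.09)&(abs(Y-.156)<.09)&(Z>.037)&(Z<.07))
r('rail',(abs(X-.706)<.035)&(abs(Y-.037)<.32)&(Z>.014)&(Z<.035))
r('weight',(abs(X-.502)<.03)&(abs(Y-.0226)<.03)&(Z>.02));r('jar',(abs(X-.6)<.03)&(abs(Y-.0226)<.03)&(Z>.02))
E
ls pics
```

```text
face -7.180651442139424 0.6921832432983321
top ((648.1613159179688, -108.89816284179688), (102.92082977294922, 123.85163116455078), 2.1091625690460205)
railnear 1.3057073664691985 0.7023255555712475
R 225 ((643.8938598632812, -105.02005004882812), (101.92511749267578, 117.79268646240234), 2.4526138305664062)
L 269 ((505.5063781738281, 156.1414337158203), (101.18842315673828, 121.64742279052734), 3.0757479667663574)
rail 1396 ((694.7262573242188, 36.949493408203125), (55.39480209350586, 558.1087646484375), 1.2609795331954956)
weight 78 ((503.7166748046875, 22.79933738708496), (32.9349250793457, 31.639781951904297), 0.09697292745113373)
jar 70 ((600.5513916015625, 22.822704315185547), (29.784160614013672, 29.225461959838867), 49.92687225341797)
F317.png
F326.png
F347.png
L.png
P.png
R.png
c1.png
c2.png
c3.png
scene0.png
top0.png
```

```bash
python3 -c "
from cell import *
print(close_job())"
```

```text
the job is handed in; nothing more can be done
None
```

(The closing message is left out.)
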